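Lay the next shingle of a sample roof at the exposure gauge

TASK

Take the dark-faced wooden shingle out of the rack, lay it flat on the bench with its dark face up, let go, and take it again by its long edges. Then lay it, dark face up, as the next course on the sloping sample panel, overlapping the course below, centred over the joint of the two shingles beneath it and pointing straight up the slope, and slide it down gently until its lower end bears against the sprung red stop bar of the exposure gauge. Let go of it there, still bearing on the bar, and leave the pale-faced shingle, glue bottle, push stick and tile stack where they are.

Things in the scene. Friction and masses are not known exactly. Their poses are not given: they have to be found in the camera images.
- dark_center (a point): Centre of the shingle to lay: loose wooden board 130 x 60 x 10 mm, about 60 g, one broad face dark brown, the rest pale. y along its length (ends alike), x out of the dark face, z along the 60 mm width. It starts standing on a long edge in a rack slot, centre 38 mm and top 68 mm above the bench. It stands by itself upright on the bench; pushed near the top it topples flat.
- pale_center (a point): Centre of the other loose shingle, the same size and axes but with an off-white face instead of the dark one, standing in the other rack slot. A bystander: leave it.
- rack: Fixed two-slot rack, 150 mm (x) x 110 mm (y, along the shingles) x 24 mm high, origin under its centre. Floor 8 mm thick; slots at x = -38 and +38 mm, each 14 mm wide between cheeks reaching 24 mm above the bench. Either shingle may be in either slot; their coloured faces point away from the robot (rack +x).
- panel: Fixed sample roof panel: plywood deck 325 mm long, 200 mm wide, falling towards the robot at 25 degrees, from 162 to 25 mm above the bench. Origin on the bench under its middle, x level towards the high side. Two courses of 10 mm shingles are fixed on it, pitched 17.9 degrees; the upper course is two shingles with their joint on the centre line y = 0, carried on as a thin blue line on the bare deck.
- tiles: Loose stack of square plywood tiles, 100 x 100 x 60 mm, origin under its centre. Bystander.
- glue: Loose white glue bottle with orange cap, 56 mm across and 130 mm high, upright, origin under its centre. Bystander.
- stick: Loose yellow push stick, 200 mm long (y) x 30 mm x 12 mm, with a raised end (25 mm high), lying on the bench, origin under its centre. Bystander.
- lay_mark (a point): Fixed point on the centre line, on the upper fixed course's surface. x up the slope along the shingles (17.9 degrees above level), y across, z square off the shingle. With the stop face here a shingle laid home would have its centre at x 65, y 0, z 5 mm (z within 1.5 mm, pitch within 1.5 degrees), along x. The stop face is really set anywhere from x -10 to +16 mm: find it by touch or sight. The fixed course ends at x 50 mm.
- gauge: Exposure gauge: two dark tracks fixed along the panel's sides (origin and axes those of lay_mark), carrying a clamped slider and the red stop bar. The bar is 236 mm wide, 18 mm thick, z 1.5 to 15.5 mm, its stop face towards +x. The pose given is of the tracks and does not tell where the bar is set. The bar yields on damped springs: about 1 N per mm (more if pushed fast), for 4 mm, then it is solid; let go, it comes back slowly.
Mind the look-alikes: they are no part of the job. Leave any blue or orange look-alike of the part that bears dark_center alone.

How it is judged:
By the outcome, as a careful person would: the job done as asked, in the order asked, and still so for the second after the job is handed in, with the robot touching nothing.
It also fails if it takes over 51 s, if anything falls off the work surface, if the arm or the gripper's body presses on something with over 40 N, if the wrist force passes 120 N, or if a joint passes its speed limit or range.

ROBOT

A 6-joint arm with a two-finger parallel gripper is mounted at the origin on the work surface. World frame = base frame: x ahead of the robot, y to its left, z up, the work surface at z = 0. Lengths are in m, angles in rad, forces in N, time in s.
With the tool pointing down it reaches from about 0.3 to 0.825 m from the base axis. Payload 5.4 kg.
Tool frame: the origin (TCP) lies midway between the tips of the shut fingers; the grasp point (between the pads) lies 19 mm behind it; z points along the fingers, y is the direction in which the jaws open and shut (so a half turn about z gives the same grasp; the last joint's range is limited). The gripper opens to 92 mm and grips with 3 to 60 N. Pads are 20 mm wide; open, the fingers measure 128 mm over their backs; the gripper's body (75 mm by 189 mm) begins 69 mm behind the grasp point.
Start: joints at [-1.498, 0.158, 1.597, -0, 1.386, -0.21], TCP at [0.16, -0.552, 0.215] pointing down, gripper open.
Joint ranges: [-2.91, 2.91], [-0.94, 2.29], [0.18, 2.7], [-1.29, 4.43], [0.17, 2.64], [-3, 3]. Speed limits (rad/s): [2.57, 2.57, 3.14, 3.14, 3.14, 3.14].

INTERFACE

Orientations are given as [roll, pitch, yaw] about the fixed x, y, z axes, in that order (R = Rz(yaw) Ry(pitch) Rx(roll)).
In Python, from station import * gives the robot as it stands.
- The arm moves only by the shell command python3 -m handwheel 'ROWS' [FORCE]. ROWS is JSON, one flat list of numbers, 7 for each row, row after row: the opening, from 0 (shut) to 1 (fully open), then the shift along the world's x, y, z in m, then the turn, a rotation vector about the world's x, y, z in degrees. A call has 1 to 5 rows; each row shifts and turns the commanded pose from where the row before left it; what a row does not reach is not made up. A row lasts 1/12 s, in which the tool goes at most 41.7 mm and 7.16 degrees, less where a joint would pass 70% of its speed; a pose out of reach is approached as far as the arm can. A call is refused whole if a number of a shift passes 0.0417 or a number of a turn 7.16, either way. A call with a gripper value outside its range is refused whole. The fingers move at their own pace and stop on an object; FORCE is the grip in N (left out, the last holds). Time passes only in rows, so rows that do not move let the fingers close. It gives the time, the measured TCP pose, the force and the opening at its end, in the units of the state.
- get_state(): the state, without advancing time (a new reading comes with each control period).
- grab_frame(name): name is "scene" or "top" or "wrist"; returns the picture (384x512x3 uint8, blue, green, red); there is no depth.
- camera_info(name): a dict with "fx", "fy", "cx", "cy" (pixels), "origin" and "orientation" of the camera in the world. Camera axes: x right, y up, looking along -z (the intrinsics and any distortion apply to the point x, -y, -z); pixel columns grow to the right and rows downward; lengths in m; the calibration is good to about 2 mm. A picture is of the moment at which its call begins: read the wrist's pose just before it. camera_info takes no time and is no camera call; for the wrist camera it gives the pose at the moment of the call.
- close_job(): hands the job in, once; it reports no verdict.
The state is a dict: "time_s": time; "qpos": joint angles; "dq": joint speeds; "joint_efforts": joint torques, N m; "eef_pos": TCP position; "tool_rot": TCP orientation; "force": force on the tool from outside, world axes, zero at the start; "ft_torque": the same for the moment, N m; "finger_gap": opening from 0.0 (shut) to 1.0 (fully open).
Only numpy, scipy, OpenCV 4.12 (cv2) and the standard library are available. Lean on these libraries where they do the work, as an engineer would, in place of code of your own. Each camera call takes 0.05 s, during which the arm holds its last target.

## Working session

There is one attempt and no reset: what is moved stays moved. The work goes in short steps, Python scripts to look and compute and a shell command to move; the robot and the scene stay as the last step left them, time stands still between calls to the robot, and variables do not carry over. Pictures are saved under pics/ and viewed, and the job is handed in when it is done.

```bash
ls -la; mkdir -p pics; python3 - <<'E'
from station import *
import cv2
print(get_state())
for n in ["scene","top","wrist"]:
    print(n,camera_info(n))
    cv2.imwrite(f"pics/{n}0.png",grab_frame(n))
E
```

```text
total 12
drwxr-xr-x  3 agent agent 4096 Dec  7 01:49 .
drwxr-xr-x 23 root  root  4096 Dec  7 01:49 ..
drwxr-xr-x  2 agent agent 4096 Dec  7 01:49 pics
{'time_s': 0.0, 'qpos': array([-1.49812174e+00,  1.59045948e-01,  1.59824484e+00,  1.19662252e-05,
        1.38619727e+00, -2.10075168e-01]), 'dq': array([-0.00125295,  0.00019912,  0.00033516,  0.0003647 ,  0.00065993,
       -0.0011465 ]), 'joint_efforts': array([ 6.01195934e-04, -3.85574305e+01, -3.22104156e+01,  7.01701152e-02,
        3.79681145e-02, -1.66091640e-04]), 'eef_pos': array([ 0.1603735 , -0.5515223 ,  0.21361436]), 'tool_rot': array([-3.13974137e+00, -4.06755428e-04,  2.82747175e-01]), 'force': array([ 0.24485255, -0.36457625, -0.47157555]), 'ft_torque': array([ 0.028147  ,  0.00836893, -0.01194069]), 'finger_gap': 1.000674963684738}
scene {'fx': 441.84142964992236, 'fy': 441.84142964992236, 'cx': 250.54860083255383, 'cy': 186.8603773020885, 'origin': array([1.39483942, 0.31138097, 0.88124058]), 'orientation': array([ 0.89449135, -0.00757153,  1.90072178])}
top {'fx': 419.62954709508773, 'fy': 419.62954709508773, 'cx': 256.1559766956976, 'cy': 190.73411191590466, 'origin': array([ 4.09466096e-01, -5.24150748e-05,  1.18810278e+00]), 'orientation': array([ 7.53219968e-02,  1.69270855e-04, -1.55169617e+00])}
wrist {'fx': 302.8470547128271, 'fy': 302.8470547128271, 'cx': 254.02271594354596, 'cy': 192.47217130805413, 'origin': array([ 0.24182677, -0.52791823,  0.38410312]), 'orientation': array([-0.29733074,  0.00135129, -1.28847255])}
```

View pics/scene0.png

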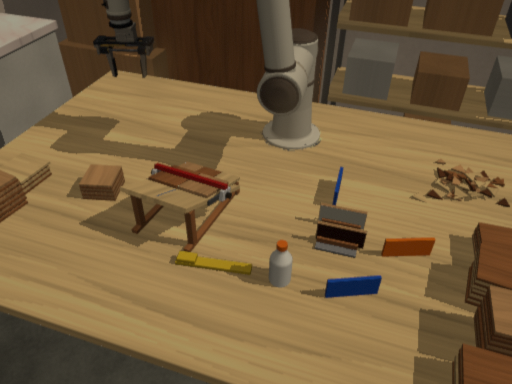

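View pics/top0.png

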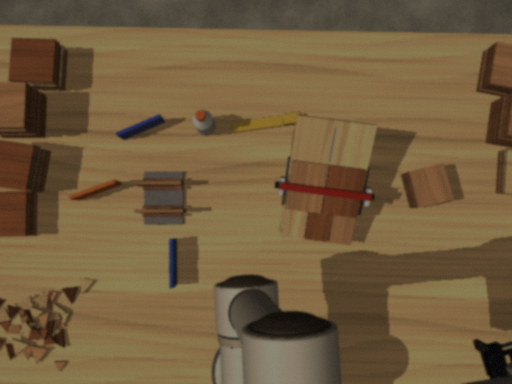

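View pics/wrist0.png

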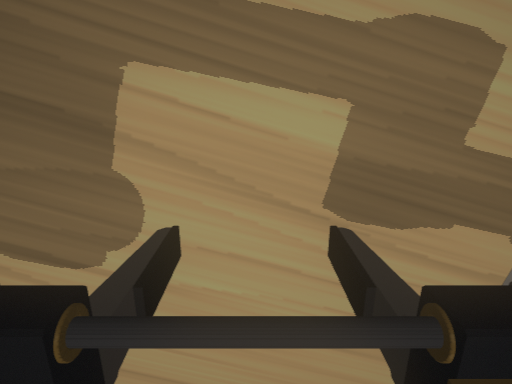

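The rack is at top-view (165,198). In the scene view the near board, around (340,235), looks dark and the far one, around (343,215), looks pale. I'll zoom in on both.

```bash
cat > h.py <<'E'
import numpy as np, cv2
from scipy.spatial.transform import Rotation as R
from scipy.optimize import least_squares
def cam(ci): return ci['fx'],ci['fy'],ci['cx'],ci['cy'],np.array(ci['origin']),R.from_euler('xyz',ci['orientation'])
def proj(ci,P):
    fx,fy,cx,cy,o,r=cam(ci); p=r.inv().apply(np.atleast_2d(P)-o)
    return np.c_[cx+fx*p[:,0]/-p[:,2], cy+fy*(-p[:,1])/-p[:,2]]
def back(ci,uv,z):
    fx,fy,cx,cy,o,r=cam(ci); uv=np.atleast_2d(np.array(uv,float))
    d=r.apply(np.c_[(uv[:,0]-cx)/fx,-(uv[:,1]-cy)/fy,-np.ones(len(uv))])
    return o+d*((z-o[2])/d[:,2])[:,None]
def crop(img,x0,y0,x1,y1,s,fn):
    c=cv2.resize(img[y0:y1,x0:x1],None,fx=s,fy=s,interpolation=cv2.INTER_CUBIC)
    cv2.imwrite(fn,c)
E
python3 - <<'E'
from h import *
s=cv2.imread('pics/scene0.png');t=cv2.imread('pics/top0.png')
crop(s,300,160,400,270,5,'pics/s_rack.png')
crop(s,120,150,260,260,5,'pics/s_panel.png')
crop(t,110,150,220,240,7,'pics/t_rack.png')
crop(t,265,100,395,250,4,'pics/t_panel.png')
E
```

```text
(no output)
```

View pics/s_rack.png

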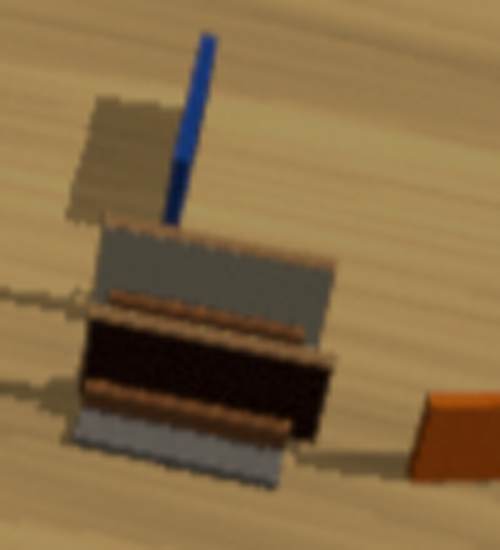

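View pics/t_rack.png

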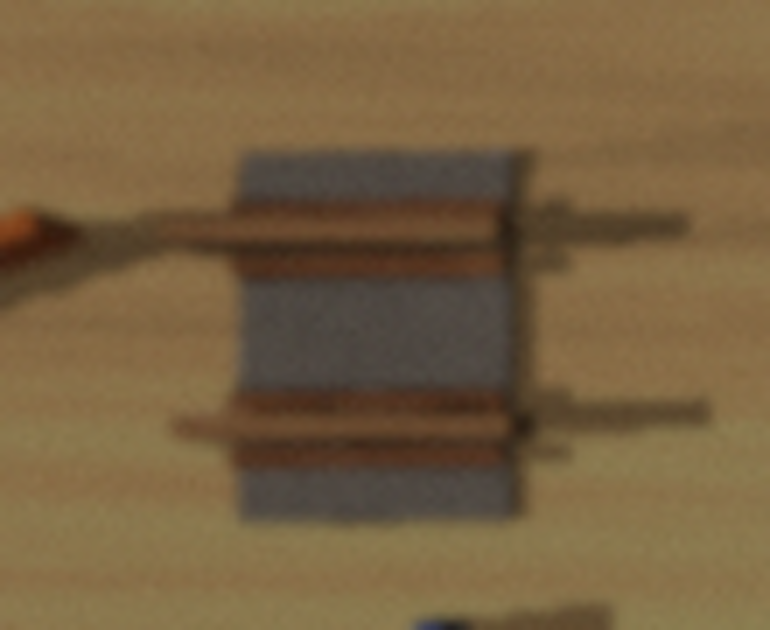

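View pics/t_panel.png

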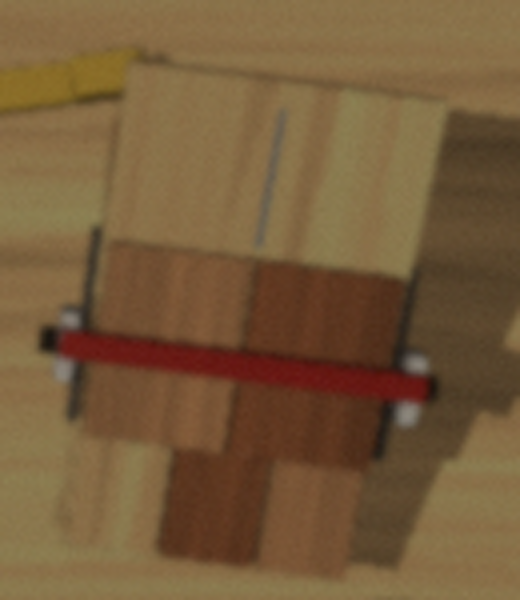

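View pics/s_panel.png

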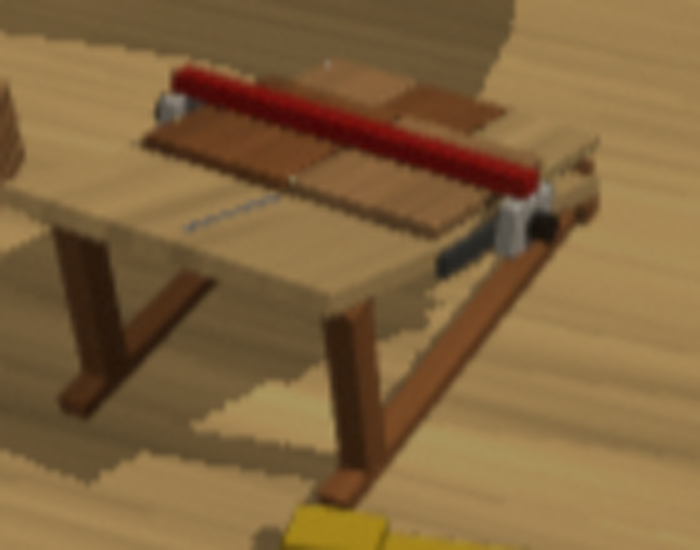

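Possible look-alikes in the scene view: the far-slot board (343,215) has a grey-white face, so it is the pale one. The near-slot board (340,235) has a nearly black-brown face and is my target. The blue boards at (338,185) and (352,287) and the orange one at (408,246) are decoys. The close crop confirms the target is in the slot with the higher x.

Next I'll locate the rack and panel.

```bash
cat >> h.py <<'E'
T={'fx': 419.62954709508773, 'fy': 419.62954709508773, 'cx': 256.1559766956976, 'cy': 190.73411191590466, 'origin': np.array([ 4.09466096e-01, -5.24150748e-05,  1.18810278e+00]), 'orientation': np.array([ 7.53219968e-02,  1.69270855e-04, -1.55169617e+00])}
S={'fx': 441.84142964992236, 'fy': 441.84142964992236, 'cx': 250.54860083255383, 'cy': 186.8603773020885, 'origin': np.array([1.39483942, 0.31138097, 0.88124058]), 'orientation': np.array([ 0.89449135, -0.00757153,  1.90072178])}
E
python3 - <<'E'
from h import *
np.set_printoptions(precision=4,suppress=True)
c=lambda pts,s,o:np.array(pts)/s+np.array(o)
# dark shingle top ends
print('dark top ends',back(T,c([[155,230],[500,218]],7,[110,150]),.068))
print('pale top ends',back(T,c([[172,425],[515,425]],7,[110,150]),.068))
print('rack floor corners',back(T,c([[240,150],[515,150],[520,520],[240,520]],7,[110,150]),.008))
sc=c([[88,307],[332,360]],5,[300,160]); print('dark scene top front edge ends',back(S,sc,.068))
print('pale scene',back(S,c([[105,225],[335,265]],5,[300,160]),.068))
print('panel hi corners',back(T,c([[130,62],[447,100]],4,[265,100]),.162))
print('panel lo corner',back(T,c([[62,545]],4,[265,100]),.025))
# scene corners
print('panel hi scene',back(S,c([[330,297],[-5,180]],5,[120,150]),.162))
print('blue tiles etc', back(T,[[172,262],[203,122],[85,190],[140,127]],.03))
E
```

```text
dark top ends [[0.5088 0.3345 0.068 ]
 [0.5159 0.2026 0.068 ]]
pale top ends [[0.4343 0.325  0.068 ]
 [0.4368 0.1943 0.068 ]]
rack floor corners [[0.5472 0.3195 0.008 ]
 [0.5494 0.2083 0.008 ]
 [0.4003 0.2015 0.008 ]
 [0.3982 0.3136 0.008 ]]
dark scene top front edge ends [[0.5144 0.2066 0.068 ]
 [0.5118 0.3358 0.068 ]]
pale scene [[0.4453 0.2014 0.068 ]
 [0.4362 0.3277 0.068 ]]
panel hi corners [[ 0.6764 -0.0976  0.162 ]
 [ 0.6561 -0.2945  0.162 ]]
panel lo corner [[ 0.3727 -0.0677  0.025 ]]
panel hi scene [[ 0.6808 -0.0939  0.162 ]
 [ 0.6556 -0.2972  0.162 ]]
blue tiles etc [[0.2972 0.228  0.03  ]
 [0.6871 0.1544 0.03  ]
 [0.4898 0.4756 0.03  ]
 [0.6696 0.3304 0.03  ]]
```

```bash
python3 -m handwheel '[0.45,0.016,0.0373,0.006,0,0,3.5,0.45,0.016,0.0373,0.006,0,0,3.5,0.45,0.016,0.0373,0.006,0,0,3.5,0.45,0.016,0.0373,0.006,0,0,3.5,0.45,0.016,0.0373,0.006,0,0,3.5]'
python3 -m handwheel '[0.45,0.016,0.0373,0,0,0,3.5,0.45,0.016,0.0373,0,0,0,3.5,0.45,0.016,0.0373,0,0,0,3.5,0.45,0.016,0.0373,0,0,0,3.5,0.45,0.016,0.0373,0,0,0,3.5]'
python3 -m handwheel '[0.45,0.016,0.0373,0,0,0,3.5,0.45,0.016,0.0373,0,0,0,3.5,0.45,0.016,0.0373,0,0,0,3.5,0.45,0.016,0.0373,0,0,0,3.5,0.45,0.016,0.0373,0,0,0,3.5]'
```

```text
time_s: 0.57
eef_pos: [0.2407, -0.3637, 0.2443]
tool_rot: [-3.141, -0.0, 0.591]
force: [1.3, -0.3, 0.9]
finger_gap: 0.663
time_s: 0.98
eef_pos: [0.3205, -0.1772, 0.2445]
tool_rot: [3.141, -0.0, 0.896]
force: [0.5, -0.1, 0.3]
finger_gap: 0.452
time_s: 1.4
eef_pos: [0.4006, 0.0095, 0.2446]
tool_rot: [3.141, 0.0, 1.202]
force: [0.6, -0.8, 0.7]
finger_gap: 0.45
```

```bash
python3 -m handwheel '[0.45,0.0157,0.037,0,0,0,3.5,0.45,0.0157,0.037,0,0,0,3.5,0.45,0.0157,0.037,-0.006,0,0,3.5,0.45,0.0157,0.037,-0.006,0,0,3.5,0.45,0.0157,0.037,-0.006,0,0,3.5]'
python3 -m handwheel '[0.45,0.0157,0.037,-0.006,0,0,3.2,0.45,0.0157,0.037,-0.006,0,0,3,0.45,0,0,0,0,0,0]'
python3 - <<'E'
from station import *
from h import *
s=get_state();print(s['time_s'],s['eef_pos'],s['tool_rot'])
ci=camera_info('wrist');print(ci)
im=grab_frame('wrist');cv2.imwrite('pics/w1.png',im)
E
```

```text
time_s: 1.82
eef_pos: [0.4791, 0.1947, 0.2261]
tool_rot: [3.141, 0.0, 1.508]
force: [0.6, -0.7, 0.7]
finger_gap: 0.451
time_s: 2.07
eef_pos: [0.51, 0.2713, 0.2108]
tool_rot: [-3.137, -0.001, 1.619]
force: [-1.2, 0.0, -0.8]
finger_gap: 0.449
2.0667 [0.51000265 0.27126728 0.21078725] [-3.13683590e+00 -1.12246984e-03  1.61935871e+00]
{'fx': 302.8470547128271, 'fy': 302.8470547128271, 'cx': 254.02271594354596, 'cy': 192.47217130805413, 'origin': array([0.50802987, 0.35517562, 0.38125088]), 'orientation': array([-0.2973705 ,  0.00392584,  0.04808819])}
```

View pics/w1.png

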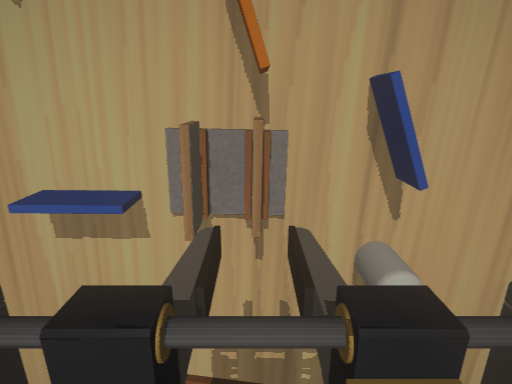

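The wrist view shows the target board's top edge running from about (258,118) to (257,237), between cheeks at u=249 and u=266.

```bash
python3 - <<'E'
from h import *
im=cv2.imread('pics/w1.png'); crop(im,160,100,300,250,5,'pics/w1c.png')
E
```

```text
(no output)
```

View pics/w1c.png

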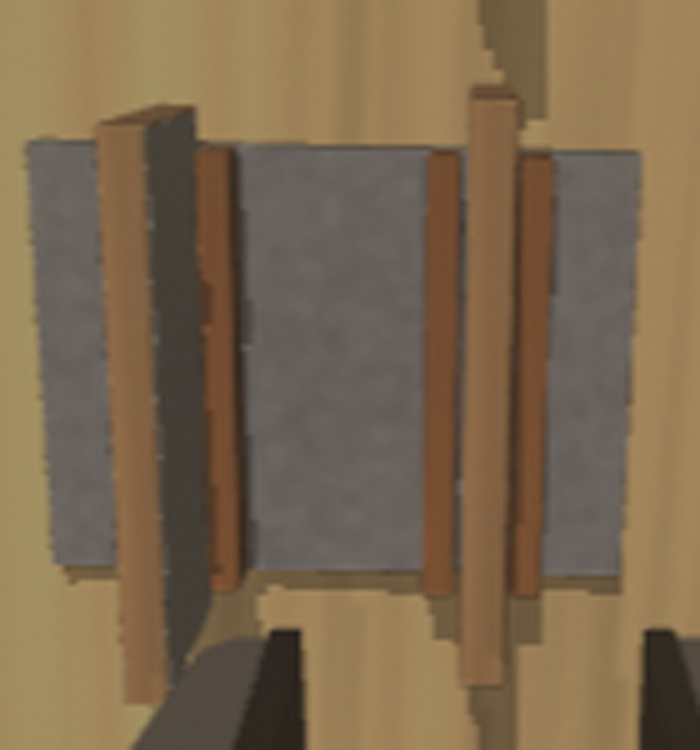

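```bash
python3 - <<'E'
from h import *
np.set_printoptions(precision=4,suppress=True)
W={'fx': 302.8470547128271, 'fy': 302.8470547128271, 'cx': 254.02271594354596, 'cy': 192.47217130805413, 'origin': np.array([0.50802987, 0.35517562, 0.38125088]), 'orientation': np.array([-0.2973705 ,  0.00392584,  0.04808819])}
c=lambda p:np.array(p)/5+[160,100]
P=back(W,c([[471,98],[518,98],[503,685],[459,685]]),.068);print(P,P.mean(0)); 
d=P[:2].mean(0)-P[2:].mean(0);print('yaw of len',np.degrees(np.arctan2(d[1],d[0])),np.linalg.norm(d))
P=back(W,c([[97,123],[145,123],[167,702],[125,702]]),.068);print('pale',P.mean(0))
E
```

```text
[[0.5079 0.3359 0.068 ]
 [0.5174 0.3364 0.068 ]
 [0.5214 0.2069 0.068 ]
 [0.5114 0.2064 0.068 ]] [0.5145 0.2714 0.068 ]
yaw of len 91.67302133514808 0.12957292679188823
pale [0.4389 0.2631 0.068 ]
```

```bash
python3 -m handwheel '[0.45,0.0045,0,-0.034,0,0,-1.1,0.45,0,0,-0.034,0,0,0,0.45,0,0,-0.034,0,0,0,0.45,0,0,-0.034,0,0,0,0.45,0,0,-0.033,0,0,0]' 20
python3 -m handwheel '[0.45,0,0,0,0,0,0,0,0,0,0,0,0,0,0,0,0,0,0,0,0,0,0,0,0,0,0,0,0,0,0,0,0,0,0]' 20
```

```text
time_s: 2.53
eef_pos: [0.5146, 0.2651, 0.0447]
tool_rot: [3.141, 0.0, 1.592]
force: [0.5, 0.1, -0.8]
finger_gap: 0.451
time_s: 2.95
eef_pos: [0.5168, 0.2668, 0.0485]
tool_rot: [3.137, -0.001, 1.593]
force: [-0.8, 1.2, 0.3]
finger_gap: 0.186
```

```bash
python3 -m handwheel '[0,0,0,0,0,0,0,0,0,0,0,0,0,0,0,0,0,0,0,0,0]' 20
python3 - <<'E'
from station import *
s=get_state();print(s['eef_pos'],s['tool_rot'],s['finger_gap'],s['force'])
E
```

```text
time_s: 3.2
eef_pos: [0.515, 0.2667, 0.0476]
tool_rot: [3.141, -0.0, 1.594]
force: [-4.4, -1.0, 9.4]
finger_gap: 0.11
[0.51499797 0.26670748 0.04759656] [ 3.14139121e+00 -2.96202558e-04  1.59386382e+00] 0.10957752887311928 [-4.41623323 -1.03334311  9.38005725]
```

```bash
python3 -m handwheel '[0,0,0,0.02,0,0,0,0,0,0,0.03,0,0,0,0,0,0,0.035,0,0,0,0,-0.007,-0.03,0,0,0,0,0,-0.014,-0.035,0,0,0,0]' 20
python3 -m handwheel '[0,-0.015,-0.037,0,0,0,0,0,-0.017,-0.037,0,0,0,0,0,-0.017,-0.032,-0.01,0,0,0,0,-0.015,-0.016,-0.02,0,0,0,0,0,0,-0.03,0,0,0]' 20
python3 -m handwheel '[0,0,0,-0.015,0,0,0,0,0,0,0,0,0,0,0,0,0,0,0,0,0]' 20
python3 - <<'E'
from station import *
import cv2
print(get_state()['force'])
cv2.imwrite('pics/s2.png',grab_frame('scene')[130:300,200:440].repeat(3,0).repeat(3,1))
E
```

```text
time_s: 3.62
eef_pos: [0.497, 0.2022, 0.1346]
tool_rot: [3.133, -0.001, 1.597]
force: [0.4, -1.1, -1.9]
finger_gap: 0.108
time_s: 4.03
eef_pos: [0.4305, 0.0767, 0.0726]
tool_rot: [3.136, 0.002, 1.591]
force: [0.5, 0.9, -0.5]
finger_gap: 0.107
time_s: 4.28
eef_pos: [0.4296, 0.0794, 0.0558]
tool_rot: [-3.141, -0.0, 1.594]
force: [-0.1, 0.3, -0.3]
finger_gap: 0.106
[-0.08572026  0.31405539 -0.28307339]
```

View pics/s2.png

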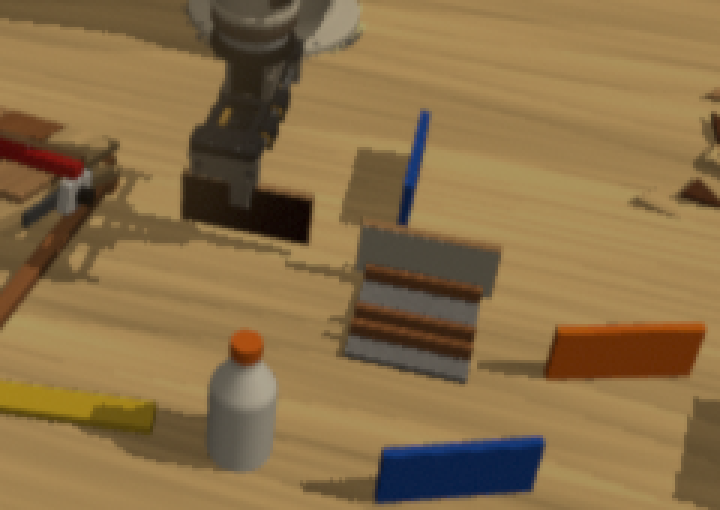

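The dark board is held upright at crop (245,208) with its dark face towards the camera, and the rack still holds the pale board. Next I'll lower it to the bench.

```bash
python3 -m handwheel '[0,0,0,-0.007,0,0,0,0,0,0,-0.006,0,0,0,0,0,0,0,0,0,0]' 20
python3 -m handwheel '[0,0,0,-0.002,0,0,0,0,0,0,0,0,0,0]' 20
```

```text
time_s: 4.58
eef_pos: [0.4296, 0.0796, 0.0421]
tool_rot: [-3.141, -0.0, 1.594]
force: [-0.2, -0.8, -0.6]
finger_gap: 0.108
time_s: 4.75
eef_pos: [0.4298, 0.0795, 0.0405]
tool_rot: [-3.141, -0.0, 1.594]
force: [-0.4, -0.2, -0.8]
finger_gap: 0.104
```

```bash
python3 -m handwheel '[0,0,0,-0.0015,0,0,0,0,0,0,0,0,0,0]' 20
```

```text
time_s: 4.92
eef_pos: [0.4303, 0.0793, 0.0396]
tool_rot: [3.141, 0.0, 1.594]
force: [-0.1, 1.0, 2.4]
finger_gap: 0.108
```

```bash
python3 -m handwheel '[1,0,0,0,0,0,0,1,0,0,0,0,0,0,1,0,0,0,0,0,0,1,0,0,0.003,0,0,0,1,0,0,0.003,0,0,0]' 20
python3 -m handwheel '[1,0,0,0,0,0,0,1,0,0,0,0,0,0,1,0,0,0,0,0,0,1,0,0,0,0,0,0]' 20
python3 - <<'E'
from station import *
import cv2
print(get_state()['eef_pos'])
cv2.imwrite('pics/w2.png',grab_frame('wrist'))
E
```

```text
time_s: 5.33
eef_pos: [0.4297, 0.0794, 0.0452]
tool_rot: [-3.141, -0.0, 1.594]
force: [-0.6, -0.3, 1.0]
finger_gap: 0.446
time_s: 5.67
eef_pos: [0.4298, 0.0793, 0.0451]
tool_rot: [-3.141, -0.0, 1.594]
force: [-0.3, 0.8, -0.1]
finger_gap: 0.735
[0.42976782 0.07934524 0.04505033]
```

View pics/w2.png

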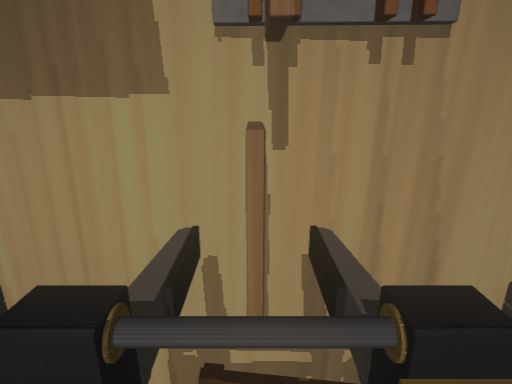

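The board stands by itself at u≈257 between the open fingers. Next I'll push it over towards −x with the +x finger.

```bash
python3 -m handwheel '[1,0,0,0,0,0,0,1,-0.008,0,0,0,0,0,1,-0.01,0,0,0,0,0,1,-0.01,0,0,0,0,0,1,-0.006,0,0,0,0,0]' 20
python3 -m handwheel '[1,-0.006,0,0,0,0,0,1,-0.006,0,0,0,0,0,1,-0.006,0,0,0,0,0,1,-0.005,0,0,0,0,0,1,0,0,0,0,0,0]' 20
python3 - <<'E'
from station import *
import cv2
print(get_state()['eef_pos'],get_state()['finger_gap'])
cv2.imwrite('pics/w3.png',grab_frame('wrist'))
E
```

```text
time_s: 6.13
eef_pos: [0.3942, 0.0795, 0.0447]
tool_rot: [-3.14, -0.0, 1.594]
force: [-1.4, 0.1, 0.3]
finger_gap: 1.003
time_s: 6.55
eef_pos: [0.3718, 0.0794, 0.0449]
tool_rot: [-3.141, -0.0, 1.594]
force: [0.3, -1.0, 0.2]
finger_gap: 1.004
[0.37183358 0.0794492  0.04490156] 1.0042292261842443
```

View pics/w3.png

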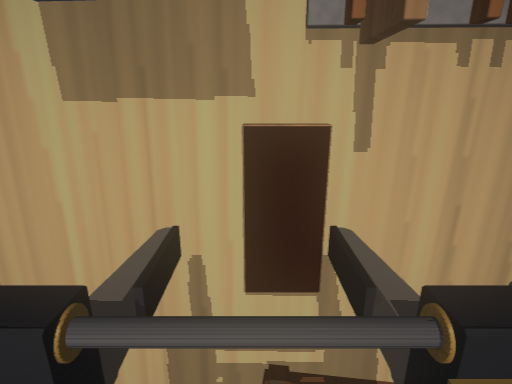

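The board lies flat with its dark face up, corners at (243,124), (330,124), (321,293) and (245,293). Before taking it again I'll look at the panel with the hand empty.

```bash
python3 - <<'E'
from station import *
from h import *
np.set_printoptions(precision=4,suppress=True)
W=camera_info('wrist')
P=back(W,[[243,124],[330.5,124],[321.5,293],[245.5,293]],.010);print(P,P.mean(0))
d=P[:2].mean(0)-P[2:].mean(0);print(np.degrees(np.arctan2(d[1],d[0])),np.linalg.norm(d))
E
python3 -m handwheel '[1,0.012,-0.025,0.028,0,0,0,1,0.013,-0.027,0.024,0,0,0,1,0.013,-0.027,0.024,0,0,0,1,0.013,-0.027,0.024,0,0,0,1,0.013,-0.027,0.024,0,0,0]' 20
python3 -m handwheel '[1,0.013,-0.027,0.024,0,0,0,1,0.013,-0.027,0.024,0,0,0,1,0.013,-0.027,0.024,0,0,0,1,0.013,-0.027,0.024,0,0,0,1,0.013,-0.027,0.024,0,0,0]' 20
python3 -m handwheel '[1,0.014,-0.028,0.022,0,0,0,1,0.014,-0.026,0.018,0,0,0,1,0,0,0,0,0,0,1,0,0,0,0,0,0]' 20
python3 - <<'E'
from station import *
import cv2,json
print(get_state()['eef_pos'])
W=camera_info('wrist')
cv2.imwrite('pics/w4.png',grab_frame('wrist'))
json.dump({k:(v.tolist() if hasattr(v,'tolist') else v) for k,v in W.items()},open('w4.json','w'))
E
```

```text
[[0.3651 0.1477 0.01  ]
 [0.4231 0.149  0.01  ]
 [0.4286 0.0183 0.01  ]
 [0.3686 0.017  0.01  ]] [0.3963 0.083  0.01  ]
91.96777822331316 0.13070060724060978
time_s: 7.02
eef_pos: [0.4375, -0.0551, 0.1706]
tool_rot: [3.141, 0.0, 1.593]
force: [0.9, 0.3, 0.7]
finger_gap: 1.001
time_s: 7.43
eef_pos: [0.5024, -0.1903, 0.2903]
tool_rot: [3.141, 0.0, 1.593]
force: [0.2, 0.5, -0.1]
finger_gap: 1.0
time_s: 7.77
eef_pos: [0.5304, -0.244, 0.3294]
tool_rot: [3.141, 0.0, 1.592]
force: [-1.4, 0.6, -0.2]
finger_gap: 1.003
[ 0.5304463  -0.24396832  0.32937302]
```

View pics/w4.png

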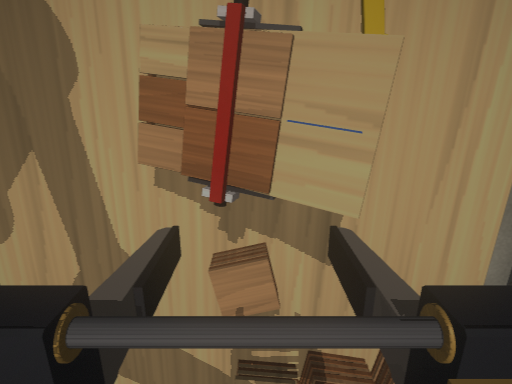

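```bash
python3 - <<'E'
from h import *
im=cv2.imread('pics/w4.png'); crop(im,130,0,280,215,2.75,'pics/w4a.png');crop(im,180,0,300,110,5,'pics/w4b.png');crop(im,170,90,290,215,5,'pics/w4c.png');crop(im,270,20,410,220,3,'pics/w4d.png')
E
```

```text
(no output)
```

View pics/w4b.png

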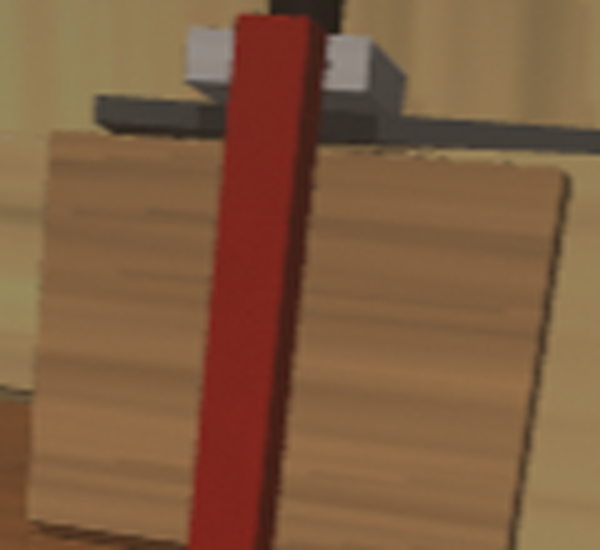

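View pics/w4c.png

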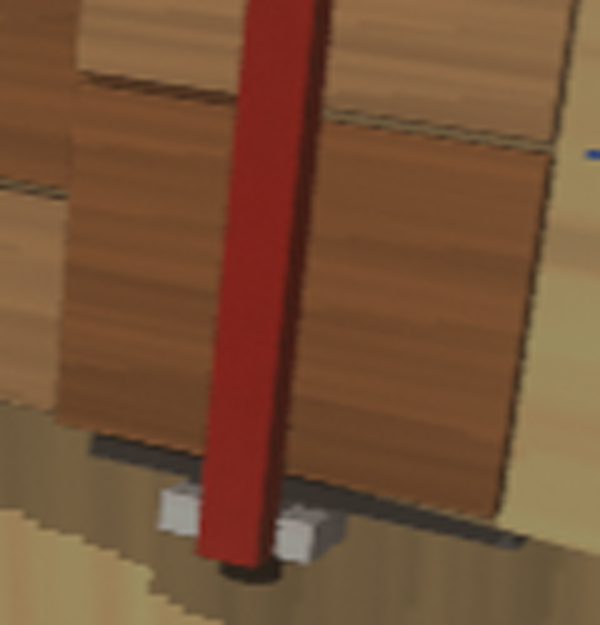

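View pics/w4d.png

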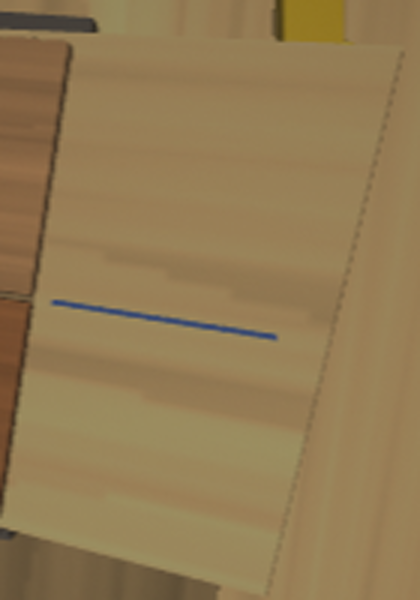

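Wrist view: the course end corners are at (294,34) and (269,194), the joint end at (280,120), the bar's stop-face lower edge runs (242,40)–(226,182), and the deck's high corners are at (404,37) and (360,219). I'll fit the geometry to these.

```bash
cat > fit.py <<'E'
from h import *
import json
np.set_printoptions(precision=4,suppress=True)
W=json.load(open('w4.json'))
d25,d18=np.radians(25),np.radians(17.9)
u=np.array([np.cos(d18),0,np.sin(d18)]);n=np.array([-np.sin(d18),0,np.cos(d18)])
def model(p):
    px,py,yaw,a,s=p
    Rz=R.from_euler('z',yaw).as_matrix()
    deck=lambda t:np.array([t*np.cos(d25),0,.0935+t*np.sin(d25)])
    E=deck(a)+.010*n; L=E-.05*u
    w=lambda P:Rz@np.array(P)+[px,py,0]
    Y=np.array([0,1,0])
    f=lambda x,y,z:w(L+x*u+y*Y+z*n)
    dk=lambda t,y:w(deck(t)+y*Y)
    return f,dk
c=lambda x,y,s,o:(x/s+o[0],y/s+o[1])
def res(p,full=False):
    f,dk=model(p); s=p[4]; out=[]
    def pt(ci,P,uv,wt=1): out.append((proj(ci,P)[0]-uv)*wt)
    def line(ci,A,B,uv,wt=1):
        a,b=proj(ci,[A,B]); t=(b-a)/np.linalg.norm(b-a); e=np.array(uv)-a
        out.append(np.array([t[0]*e[1]-t[1]*e[0],0])*wt)
    pt(W,dk(.1625,.1),(404.3,36.7)); pt(W,dk(.1625,-.1),(360,219))
    pt(W,f(.05,0,0),(280,120))
    line(W,f(.05,-.1,0),f(.05,.1,0),(294,34)); line(W,f(.05,-.1,0),f(.05,.1,0),(269.4,193.6))
    line(W,dk(.05,0),dk(.12,0),(287.3,120.7)); line(W,dk(.05,0),dk(.12,0),(362,132.7))
    for q in [(242,40),(234.4,111),(226.4,182)]: line(W,f(s,-.1,.0015),f(s,.1,.0015),q)
    pt(W,f(s-.018,.118,.0155),(227.6,3)); pt(W,f(s,.118,.0155),(242.4,3.6))
    pt(W,f(s-.018,-.118,.0155),(209.6,201)); pt(W,f(s,-.118,.0155),(223.6,203.6))
    if full: return out
    return np.concatenate(out)
if __name__=='__main__':
    r=least_squares(res,[.53,-.19,-.1,.0,.0],x_scale=[.01,.01,.01,.01,.01])
    p=r.x; print(p,np.degrees(p[2]),'rms',np.sqrt(np.mean(r.fun**2)))
    print(np.array(res(p,True)))
    f,dk=model(p); print('lay_mark',f(0,0,0),'home ctr',f(p[4]+.065,0,.005))
    np.save('p.npy',p)
    # top check
    o=lambda x,y:(x/4+265,y/4+100)
    for nm,P,q in [('hiL',dk(.1625,.1),o(130,62)),('hiR',dk(.1625,-.1),o(447,100)),('joint end',f(.05,0,0),o(257,257)),('bar top L hi',f(p[4],.118,.0155),o(65,332)),('bar top R lo',f(p[4]-.018,-.118,.0155),o(425,402))]:
        print(nm,proj(T,P)[0]-q)
    S2=lambda x,y:(x/5+120,y/5+150)
    for nm,P,q in [('hiL',dk(.1625,.1),S2(330,297)),('joint end',f(.05,0,0),S2(292,180)),('barL',f(p[4],.118,.0155),S2(533,175)),('barR',f(p[4]-.018,-.118,.0155),S2(182,68))]:
        print('S',nm,proj(S,P)[0]-q)
E
python3 fit.py
```

```text
[ 0.5239 -0.1792 -0.108   0.0468 -0.0089] -6.1894405350801 rms 0.6297173600142222
[[ 0.7965 -0.9252]
 [-0.5917  0.0176]
 [ 0.4785  0.1522]
 [ 0.4875  0.    ]
 [ 0.0285  0.    ]
 [-0.0617  0.    ]
 [ 0.1712  0.    ]
 [-0.8756  0.    ]
 [-0.8462  0.    ]
 [-1.2145  0.    ]
 [-0.4587 -0.0037]
 [-0.2094  0.1552]
 [-0.4413  0.3703]
 [-2.1724  0.672 ]]
lay_mark [ 0.5157 -0.1783  0.1074] home ctr [ 0.5673 -0.1839  0.1294]
hiL [-0.7442 -1.9112]
hiR [ 0.0237 -1.3672]
joint end [-0.2136 -0.6473]
bar top L hi [-0.9758 -1.6297]
bar top R lo [-0.5246 -0.6989]
S hiL [-0.6917 -0.1403]
S joint end [-2.3193 -0.0848]
S barL [-2.055   1.0141]
S barR [ 0.429  -0.8534]
```

```bash
python3 -m handwheel '[1,-0.0112,0.0273,-0.012,0,0,0.8,1,-0.0112,0.0273,-0.018,0,0,0,1,-0.0112,0.0273,-0.02,0,0,0,1,-0.0112,0.0273,-0.02,0,0,0,1,-0.0112,0.0273,-0.02,0,0,0]' 20
python3 -m handwheel '[1,-0.0112,0.0273,-0.022,0,0,0,1,-0.0112,0.0273,-0.022,0,0,0,1,-0.0112,0.0273,-0.022,0,0,0,1,-0.0112,0.0273,-0.022,0,0,0,1,-0.0112,0.0273,-0.022,0,0,0]' 20
python3 -m handwheel '[1,-0.0112,0.0273,-0.02,0,0,0,1,-0.0112,0.0273,-0.02,0,0,0,1,0,0,-0.02,0,0,0,1,0,0,0,0,0,0]' 20
```

```text
time_s: 8.23
eef_pos: [0.4718, -0.1033, 0.2368]
tool_rot: [-3.14, -0.001, 1.609]
force: [1.1, -1.2, -0.1]
finger_gap: 1.0
time_s: 8.65
eef_pos: [0.4151, 0.0327, 0.127]
tool_rot: [-3.14, -0.001, 1.609]
force: [0.5, 0.6, 0.2]
finger_gap: 1.002
time_s: 8.98
eef_pos: [0.3894, 0.0872, 0.0646]
tool_rot: [-3.132, -0.001, 1.612]
force: [-0.9, 0.2, -0.7]
finger_gap: 1.001
```

```bash
python3 -m handwheel '[1,0,0,-0.02,0,0,0,1,0,0,-0.02,0,0,0,1,0,0,-0.016,0,0,0,1,0,0,-0.004,0,0,0,1,0,0,0,0,0,0]' 20
python3 - <<'E'
from station import *
from h import *
s=get_state();print(s['eef_pos'],s['tool_rot'],s['force'])
W=camera_info('wrist')
cv2.imwrite('pics/w5.png',grab_frame('wrist'))
E
```

```text
time_s: 9.4
eef_pos: [0.3942, 0.0849, 0.0086]
tool_rot: [-3.139, -0.0, 1.607]
force: [-0.2, 0.9, 0.8]
finger_gap: 1.0
[0.39415683 0.08490645 0.00858941] [-3.13902682e+00 -2.66232713e-04  1.60730240e+00] [-0.2150302   0.92736732  0.78778218]
```

View pics/w5.png

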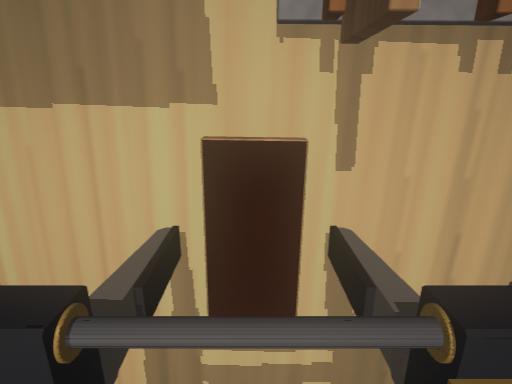

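The board is centred between the fingers (u 203–307 at the top, fingers at 180 and 330) and parallel to them.

```bash
python3 -m handwheel '[1,0,0,-0.0055,0,0,0,1,0,0,0,0,0,0,1,0,0,0,0,0,0]' 20
python3 -m handwheel '[0.5,0,0,0,0,0,0,0.5,0,0,0,0,0,0,0.5,0,0,0,0,0,0,0.5,0,0,0,0,0,0,0.5,0,0,0,0,0,0]' 20
python3 -m handwheel '[0.5,0,0,0,0,0,0,0.5,0,0,0,0,0,0,0.5,0,0,0,0,0,0]' 25
```

```text
time_s: 9.7
eef_pos: [0.3959, 0.0849, 0.0041]
tool_rot: [3.141, 0.0, 1.607]
force: [1.1, -0.1, -0.3]
finger_gap: 1.004
time_s: 10.12
eef_pos: [0.3953, 0.085, 0.0036]
tool_rot: [-3.141, 0.0, 1.608]
force: [-1.2, -1.2, 1.9]
finger_gap: 0.66
time_s: 10.37
eef_pos: [0.3953, 0.085, 0.0036]
tool_rot: [-3.141, -0.0, 1.608]
force: [-0.9, 0.4, 3.0]
finger_gap: 0.644
```

```bash
python3 - <<'E'
from fit import *
f,dk=model(np.load('p.npy')); s=-.009
for x,z in [(s+.067+.02,.06),(s+.067+.02,.0036+.003),(s+.067,.0036)]: print(x,z,f(x,0,z))
yaw=np.load('p.npy')[2]; Rz=R.from_euler('z',yaw)
print('u',Rz.apply(u),'n',Rz.apply(n),'y',Rz.apply([0,1,0]))
E
```

```text
0.078 0.06 [ 0.5712 -0.1843  0.1885]
0.078 0.0066 [ 0.5875 -0.1861  0.1377]
0.058 0.0036 [ 0.5695 -0.1841  0.1287]
u [ 0.946  -0.1026  0.3074] n [-0.3056  0.0331  0.9516] y [0.1078 0.9942 0.    ]
```

```bash
python3 -m handwheel '[0.5,0,0,0.015,0,0,0,0.5,0,0,0.035,0,0,-5,0.5,0,0,0.035,0,0,-7,0.5,0,0,0.035,0,0,-7,0.5,0,0,0.035,0,0,-7]' 25
python3 -m handwheel '[0.5,0.017,-0.027,0.011,0,0,-7,0.5,0.017,-0.027,0.011,0,0,-7,0.5,0.017,-0.027,0.011,0,0,-7,0.5,0.017,-0.027,0.011,0,0,-7,0.5,0.017,-0.027,0.011,0,0,-7]' 25
python3 -m handwheel '[0.5,0.018,-0.027,0,0,0,-7,0.5,0.018,-0.027,0,0,0,-7,0.5,0.018,-0.027,0,0,0,-7,0.5,0.018,-0.027,0,0,0,-7,0.5,0.018,-0.027,0,0,0,-7]' 25
```

```text
time_s: 10.78
eef_pos: [0.3949, 0.085, 0.16]
tool_rot: [-3.141, -0.0, 1.148]
force: [1.1, -0.1, -1.2]
finger_gap: 0.647
time_s: 11.2
eef_pos: [0.481, -0.0514, 0.2139]
tool_rot: [3.142, -0.0, 0.537]
force: [-0.4, 0.6, -0.8]
finger_gap: 0.651
time_s: 11.62
eef_pos: [0.571, -0.1864, 0.2129]
tool_rot: [-3.141, 0.0, -0.074]
force: [0.4, 0.1, -0.4]
finger_gap: 0.646
```

```bash
python3 -m handwheel '[0.5,0,0,0,-0.6,-5.9,-1.9,0.5,0,0,0,-0.64,-5.95,0,0.5,0,0,0,-0.64,-5.95,0,0.5,0,0,0,0,0,0,0.5,0,0,0,0,0,0]' 25
python3 - <<'E'
from station import *
from h import *
import json
s=get_state();print(s['eef_pos'],s['tool_rot'],s['force'])
W=camera_info('wrist')
cv2.imwrite('pics/w6.png',grab_frame('wrist'))
json.dump({k:(v.tolist() if hasattr(v,'tolist') else v) for k,v in W.items()},open('w6.json','w'))
E
```

```text
time_s: 12.03
eef_pos: [0.5688, -0.1846, 0.2124]
tool_rot: [3.14, -0.308, -0.102]
force: [-1.5, -0.3, -0.7]
finger_gap: 0.647
[ 0.568849   -0.18460097  0.21237597] [ 3.13976613 -0.30828188 -0.10226513] [-1.4862979  -0.33431341 -0.70136033]
```

View pics/w6.png

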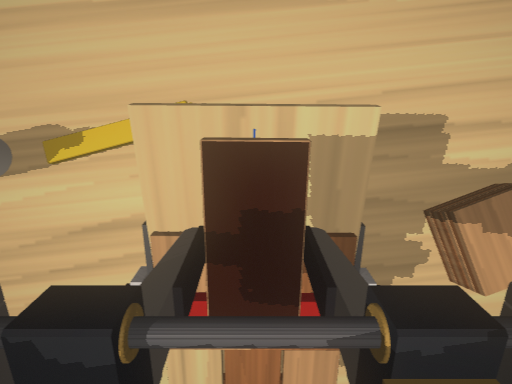

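The view shows the board in hand, dark face up, with its upper end at u 203–309 on row 139. The blue line is at u≈254 and the deck's top edge runs (129,104)–(380,106), so it's nearly centred and square. I'll check the board's yaw in the tool frame.

```bash
python3 - <<'E'
from fit import *
im=cv2.imread('pics/w6.png'); crop(im,180,90,330,320,2.6,'pics/w6c.png')
W6=json.load(open('w6.json'))
p=np.load('p.npy'); f,dk=model(p)
for nm,P in [('hiL',dk(.1625,.1)),('hiR',dk(.1625,-.1)),('course end L',f(.05,.1,0)),('R',f(.05,-.1,0)),('blue .12',dk(.12,0)),('blue.14',dk(.14,0))]: print(nm,proj(W6,P)[0])
# board upper corners predicted from tool pose
tp=np.array([.56885,-.1846,.21238]); Rt=R.from_euler('xyz',[3.13977,-.30828,-.10227])
for x in (-.067,.063,.065):
  print(x,proj(W6,tp+Rt.apply([[x,.03,-.0064],[x,-.03,-.0064]])))
E
```

```text
hiL [127.8468 102.5326]
hiR [381.647  103.8632]
course end L [144.6471 233.5724]
R [363.4018 234.5561]
blue .12 [254.5304 155.0697]
blue.14 [254.67   131.5743]
-0.067 [[300.4852 338.7725]
 [210.0276 338.8186]]
0.063 [[311.2561 141.7762]
 [199.6153 141.8298]]
0.065 [[311.4613 138.0222]
 [199.4169 138.0759]]
```

View pics/w6c.png

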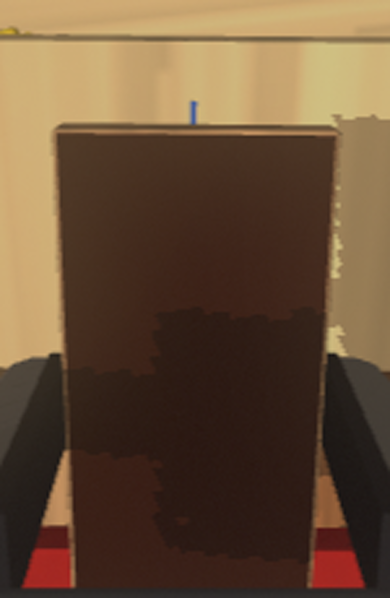

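```bash
cat > pos.py <<'E'
from station import *
from fit import *
p=np.load('p.npy'); f,dk=model(p); s=get_state()
Rz=R.from_euler('z',p[2]); M=np.c_[Rz.apply(u),Rz.apply([0,1,0]),Rz.apply(n)]
l=M.T@(s['eef_pos']-f(0,0,0))
Rt=R.from_euler('xyz',[np.pi,-d18,p[2]])
e=(Rt*R.from_euler('xyz',s['tool_rot']).inv()).as_rotvec(degrees=True)
print('t',s['time_s'],'lay TCP mm',l*1e3,'rot needed deg',e,'F lay',M.T@s['force'],'gap',s['finger_gap'])
E
python3 -m handwheel '[0.5,0,0,0,0,0,-0.3]' 25; python3 pos.py
python3 -m handwheel '[0.5,0.0175,-0.0018,-0.02,0,0,0,0.5,0,0,-0.02,0,0,0,0.5,0,0,-0.015,0,0,0,0.5,0,0,0,0,0,0]' 25; python3 pos.py
```

```text
time_s: 12.17
eef_pos: [0.5718, -0.1857, 0.2153]
tool_rot: [3.137, -0.313, -0.106]
force: [0.1, 0.3, -1.0]
finger_gap: 0.647
t 12.1667 lay TCP mm [86.9564 -1.3513 85.2963] rot needed deg [ 0.249   0.0289 -0.0609] F lay [-0.2909  0.3182 -0.9576] gap 0.6468533094632787
time_s: 12.5
eef_pos: [0.5874, -0.1859, 0.1556]
tool_rot: [3.141, -0.307, -0.106]
force: [0.9, 0.2, -1.3]
finger_gap: 0.646
t 12.5 lay TCP mm [83.3945  0.1934 23.65  ] rot needed deg [ 0.0121 -0.3263 -0.1146] F lay [ 0.3974  0.3121 -1.496 ] gap 0.6464813608473141
```

```bash
python3 -m handwheel '[0.5,0,0,-0.008,0,-0.2,-0.1,0.5,0,0,-0.006,0,0,0,0.5,0,0,0,0,0,0,0.5,0,0,0,0,0,0]' 25; python3 pos.py
```

```text
time_s: 12.83
eef_pos: [0.5883, -0.187, 0.1452]
tool_rot: [3.139, -0.316, -0.108]
force: [-0.7, -0.4, -0.5]
finger_gap: 0.646
t 12.8333 lay TCP mm [81.1917 -0.8442 13.4644] rot needed deg [0.1883 0.2109 0.0399] F lay [-0.8302 -0.4536 -0.2967] gap 0.6459941863633224
```

```bash
python3 -m handwheel '[0.5,0.001,0,-0.004,0,0,0,0.5,0,0,0,0,0,0]' 25; python3 pos.py
python3 -m handwheel '[0.5,0.0005,0,-0.002,0,0,0,0.5,0,0,0,0,0,0]' 25; python3 pos.py
```

```text
time_s: 13.0
eef_pos: [0.5891, -0.187, 0.1407]
tool_rot: [3.139, -0.316, -0.108]
force: [-0.2, -0.0, -1.4]
finger_gap: 0.649
t 13.0 lay TCP mm [80.5473 -0.7001  8.9481] rot needed deg [0.1763 0.1966 0.0475] F lay [-0.6142 -0.0271 -1.3   ] gap 0.6492732129457401
time_s: 13.17
eef_pos: [0.5894, -0.1868, 0.1384]
tool_rot: [3.139, -0.316, -0.108]
force: [-0.6, -0.9, -0.5]
finger_gap: 0.646
t 13.1667 lay TCP mm [80.1275 -0.5392  6.7325] rot needed deg [0.1597 0.1709 0.0457] F lay [-0.6768 -0.9338 -0.3417] gap 0.6462166388516579
```

```bash
python3 -m handwheel '[0.5,0.0003,0,-0.001,0,0,0,0.5,0,0,0,0,0,0]' 25; python3 pos.py
python3 -m handwheel '[0.5,0.0003,0,-0.001,0,0,0,0.5,0,0,0,0,0,0]' 25; python3 pos.py
```

```text
time_s: 13.33
eef_pos: [0.5897, -0.1869, 0.1377]
tool_rot: [3.139, -0.316, -0.108]
force: [-1.0, 0.0, 0.7]
finger_gap: 0.648
t 13.3333 lay TCP mm [80.2588 -0.5789  5.9541] rot needed deg [0.1713 0.1801 0.0383] F lay [-0.7409 -0.0749  0.9759] gap 0.647998168741456
time_s: 13.5
eef_pos: [0.5899, -0.1869, 0.1376]
tool_rot: [3.139, -0.315, -0.107]
force: [-6.5, 0.9, 7.9]
finger_gap: 0.65
t 13.5 lay TCP mm [80.3839 -0.5889  5.8082] rot needed deg [0.1746 0.1562 0.0156] F lay [-3.8194  0.2386  9.5234] gap 0.6500704309606761
```

```bash
python3 -m handwheel '[0.5,-0.0002,0.0005,0.0007,0,0,0,0.5,-0.0035,0.0004,-0.0012,0,0,0,0.5,-0.0045,0.0005,-0.0017,0,0,0,0.5,-0.003,0.0003,-0.0011,0,0,0,0.5,0,0,0,0,0,0]' 25; python3 pos.py
```

```text
time_s: 13.92
eef_pos: [0.5782, -0.185, 0.1331]
tool_rot: [3.139, -0.316, -0.108]
force: [-0.8, -0.0, 1.2]
finger_gap: 0.646
t 13.9167 lay TCP mm [67.7655  0.0441  5.1242] rot needed deg [0.156  0.1635 0.0521] F lay [-0.3503 -0.1201  1.4264] gap 0.6464848942728796
```

```bash
python3 -m handwheel '[0.5,-0.0018,0.0002,-0.0009,0,0,0,0.5,-0.0019,0.0002,-0.0008,0,0,0,0.5,-0.0019,0.0002,-0.0006,0,0,0,0.5,0,0,0,0,0,0]' 25; python3 pos.py
```

```text
time_s: 14.25
eef_pos: [0.5732, -0.1847, 0.1312]
tool_rot: [3.139, -0.316, -0.108]
force: [0.9, 0.5, 3.0]
finger_gap: 0.648
t 14.25 lay TCP mm [62.3852 -0.1575  4.8915] rot needed deg [0.184  0.2055 0.0493] F lay [1.7556 0.5756 2.6333] gap 0.6484232733581745
```

```bash
python3 -m handwheel '[0.5,-0.0014,0.0002,-0.0005,0,0,0,0.5,0,0,0,0,0,0]' 25; python3 pos.py
python3 -m handwheel '[0.5,-0.0014,0.0002,-0.0005,0,0,0,0.5,0,0,0,0,0,0]' 25; python3 pos.py
```

```text
time_s: 14.42
eef_pos: [0.572, -0.1845, 0.1308]
tool_rot: [3.139, -0.317, -0.108]
force: [0.6, -0.4, 3.2]
finger_gap: 0.648
t 14.4167 lay TCP mm [61.0957 -0.1132  4.8791] rot needed deg [0.1889 0.2189 0.0479] F lay [ 1.6432 -0.341   2.8448] gap 0.6479521666372405
time_s: 14.58
eef_pos: [0.5707, -0.1844, 0.1304]
tool_rot: [3.139, -0.317, -0.108]
force: [1.4, -1.0, 4.6]
finger_gap: 0.647
t 14.5833 lay TCP mm [59.6958 -0.1051  4.8735] rot needed deg [0.1942 0.2295 0.0498] F lay [ 2.851  -0.7985  3.9025] gap 0.6469759018374811
```

```bash
python3 - <<'E'
from station import *
from h import *
im=grab_frame('wrist');cv2.imwrite('pics/w7.png',im)
crop(im,120,90,390,320,2.8,'pics/w7c.png')
im=grab_frame('scene');crop(im,130,140,260,230,6,'pics/s7.png')
E
```

```text
(no output)
```

View pics/w7c.png

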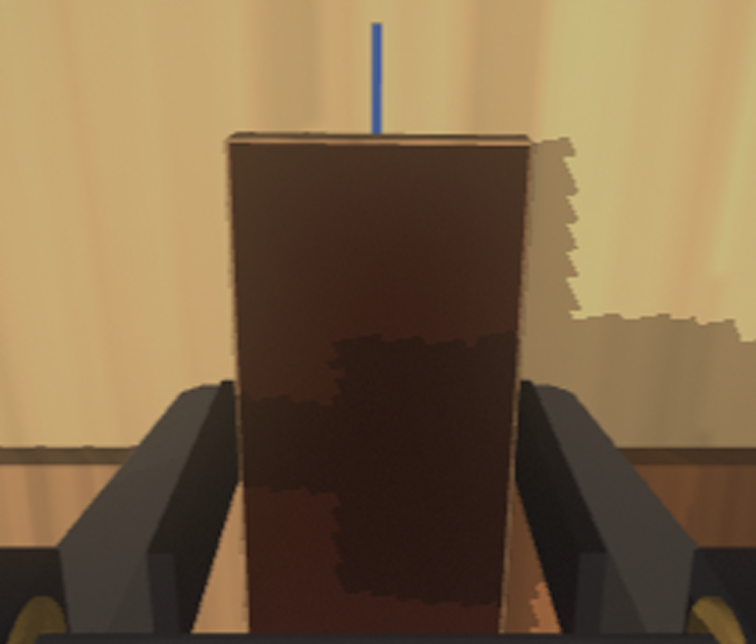

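View pics/s7.png

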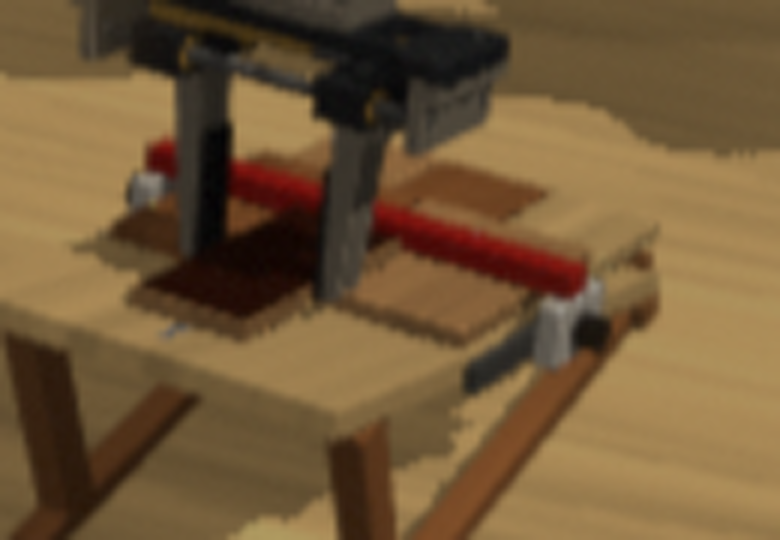

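The blue line meets the board's upper end at crop u=377 and the board's mid is 379, so it's centred to about 0.4 mm. The lower end is close to the bar. I'll continue in small steps and watch the force.

```bash
python3 -m handwheel '[0.5,-0.001,0.0001,0,0,0,0,0.5,0,0,0,0,0,0]' 25; python3 pos.py
python3 -m handwheel '[0.5,-0.001,0.0001,-0.0003,0,0,0,0.5,0,0,0,0,0,0]' 25; python3 pos.py
python3 -m handwheel '[0.5,-0.001,0.0001,-0.0003,0,0,0,0.5,0,0,0,0,0,0]' 25; python3 pos.py
```

```text
time_s: 14.85
eef_pos: [0.5693, -0.184, 0.1299]
tool_rot: [3.139, -0.316, -0.108]
force: [-0.0, -0.1, 3.3]
finger_gap: 0.647
t 14.85 lay TCP mm [58.2106  0.1033  4.8672] rot needed deg [0.162  0.1681 0.0381] F lay [ 0.9988 -0.122   3.1156] gap 0.6465893544423098
time_s: 15.02
eef_pos: [0.5683, -0.1839, 0.1297]
tool_rot: [3.139, -0.316, -0.108]
force: [0.2, -0.8, 4.1]
finger_gap: 0.647
t 15.0167 lay TCP mm [57.2114  0.1026  4.8983] rot needed deg [0.1597 0.1782 0.0444] F lay [ 1.512  -0.7564  3.7888] gap 0.6471372692291837
time_s: 15.18
eef_pos: [0.5673, -0.1838, 0.1293]
tool_rot: [3.139, -0.316, -0.108]
force: [1.2, -0.7, 4.4]
finger_gap: 0.646
t 15.1833 lay TCP mm [56.1249  0.1098  4.9022] rot needed deg [0.1597 0.1751 0.0421] F lay [ 2.5466 -0.6181  3.821 ] gap 0.6457880381590528
```

```bash
python3 -m handwheel '[0.5,-0.001,0.0001,-0.0001,0,0,0,0.5,0,0,0,0,0,0]' 25; python3 pos.py
python3 -m handwheel '[0.5,-0.001,0.0001,-0.0003,0,0,0,0.5,0,0,0,0,0,0]' 25; python3 pos.py
```

```text
time_s: 15.35
eef_pos: [0.5662, -0.1836, 0.129]
tool_rot: [3.139, -0.315, -0.108]
force: [1.2, 0.8, 1.8]
finger_gap: 0.644
t 15.35 lay TCP mm [54.9255  0.2023  4.9217] rot needed deg [0.1513 0.1546 0.0315] F lay [1.6043 0.9272 1.4169] gap 0.6441052426829647
time_s: 15.52
eef_pos: [0.5652, -0.1835, 0.1287]
tool_rot: [3.139, -0.316, -0.108]
force: [2.5, -0.4, 1.1]
finger_gap: 0.646
t 15.5167 lay TCP mm [53.9512  0.1774  4.947 ] rot needed deg [0.1529 0.1637 0.0357] F lay [ 2.7007 -0.1053  0.2697] gap 0.6460576302873318
```

```bash
python3 -m handwheel '[0.5,-0.001,0.0001,-0.0003,0,0,0,0.5,0,0,0,0,0,0]' 25; python3 pos.py
python3 - <<'E'
from station import *
from h import *
im=grab_frame('scene');crop(im,130,140,260,230,6,'pics/s8.png')
im=grab_frame('top');crop(im,265,100,395,250,4,'pics/t8.png')
E
python3 pos.py
```

```text
time_s: 15.68
eef_pos: [0.5643, -0.1834, 0.1285]
tool_rot: [3.139, -0.316, -0.108]
force: [2.6, -1.2, -0.3]
finger_gap: 0.648
t 15.6833 lay TCP mm [52.9649  0.1785  5.0195] rot needed deg [0.1531 0.1698 0.0366] F lay [ 2.4885 -0.9148 -1.1555] gap 0.6484399817975754
t 15.7833 lay TCP mm [52.9728  0.1748  5.0291] rot needed deg [0.1468 0.1611 0.0402] F lay [ 2.7889 -0.7095 -0.0556] gap 0.6488406676950389
```

View pics/s8.png

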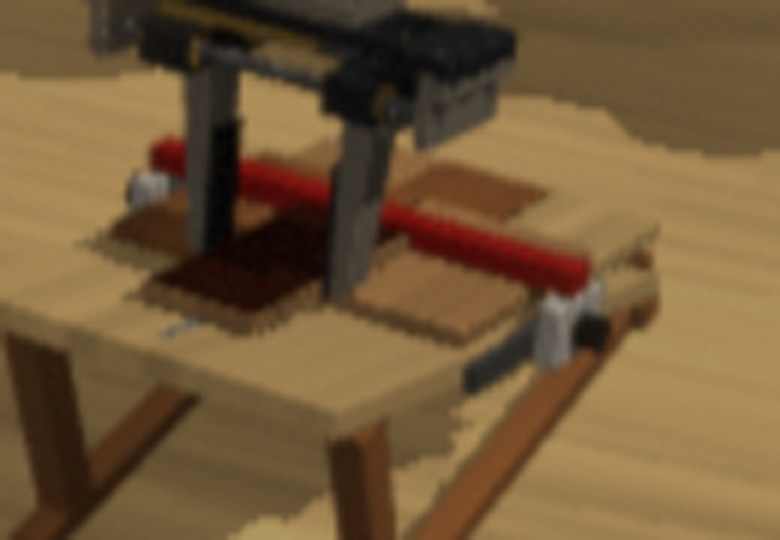

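View pics/t8.png

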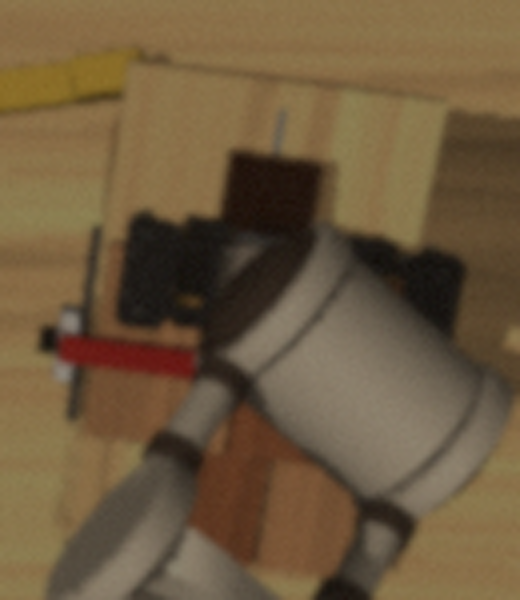

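The bar has visibly shifted. Its left end in the top crop went from v≈332 to 337, and in the scene crop it moved a few px between frames. With an along-slope force of about 2.7 N, the board is bearing on it. I'll measure the shift before easing the preload.

```bash
python3 -m handwheel '[0.5,0.0006,0,0,0,0,0,0.5,0.0006,0,-0.0001,0,0,0,0.5,0,0,-0.0003,0,0,0,0.5,0,0,0,0,0,0]' 25; python3 pos.py
python3 - <<'E'
from station import *
from h import *
# bar shift at left end: sub-pixel red centroid per column, top and scene
def prof(im,x0,x1,y0,y1):
    r=im[y0:y1,x0:x1].astype(float); w=np.clip(r[...,2]-1.6*np.maximum(r[...,1],r[...,0])-15,0,None)
    yy=np.arange(y0,y1)[:,None]; return (w*yy).sum()/w.sum()
t0=cv2.imread('pics/top0.png');s0=cv2.imread('pics/scene0.png')
t=grab_frame('top');s=grab_frame('scene')
cv2.imwrite('pics/t9.png',t);cv2.imwrite('pics/s9.png',s)
print('top left end dv',prof(t,285,308,170,205)-prof(t0,285,308,170,205))
print('scene right end dv',prof(s,200,226,150,200)-prof(s0,200,226,150,200))
from fit import *
f,_=model(np.load('p.npy'))
print('px per mm -x: top',proj(T,f(-.010,.1,.01))-proj(T,f(-.009,.1,.01)),'scene',proj(S,f(-.010,.1,.01))-proj(S,f(-.009,.1,.01)))
E
```

```text
time_s: 16.12
eef_pos: [0.5647, -0.1834, 0.1284]
tool_rot: [3.139, -0.313, -0.107]
force: [-4.6, 0.6, 6.7]
finger_gap: 0.648
t 16.1167 lay TCP mm [53.3118  0.2177  4.7831] rot needed deg [ 0.1371  0.0301 -0.0086] F lay [-2.3861  0.0586  7.8126] gap 0.6479078574449217
top left end dv 1.0567759511658608
scene right end dv -0.43532430813561973
px per mm -x: top [[-0.0537  0.377 ]] scene [[ 0.1669 -0.1064]]
```

```bash
python3 -m handwheel '[0.5,0,0,0.0004,0,0,0,0.5,0,0,0,0,0,0,0.5,0,0,0,0,0,0]' 25; python3 pos.py
```

```text
time_s: 16.47
eef_pos: [0.5651, -0.1835, 0.1285]
tool_rot: [3.139, -0.314, -0.108]
force: [-3.4, -0.8, 3.9]
finger_gap: 0.649
t 16.4667 lay TCP mm [53.7806  0.1923  4.8188] rot needed deg [0.151  0.1036 0.0228] F lay [-1.9051 -1.1399  4.7649] gap 0.6494052864014869
```

```bash
python3 -m handwheel '[0.5,0,0,0.0003,0,0,0,0.5,0,0,0,0,0,0]' 25; python3 pos.py
python3 -m handwheel '[0.7,0,0,0,0,0,0,0.75,0,0,0,0,0,0,0.8,0,0,0,0,0,0,0.9,0,0,0,0,0,0,1,0,0,0,0,0,0]' 25; python3 pos.py
python3 -m handwheel '[1,0,0,0,0,0,0,1,0,0,0,0,0,0]' 25;python3 pos.py
python3 - <<'E'
from station import *
from h import *
im=grab_frame('wrist');cv2.imwrite('pics/w10.png',im)
E
```

```text
time_s: 16.63
eef_pos: [0.5656, -0.1836, 0.1288]
tool_rot: [3.139, -0.316, -0.108]
force: [-0.8, -0.4, 1.3]
finger_gap: 0.649
t 16.6333 lay TCP mm [54.3261  0.1544  4.887 ] rot needed deg [0.1624 0.1804 0.0544] F lay [-0.2738 -0.4654  1.4595] gap 0.6493338407805187
time_s: 17.05
eef_pos: [0.5655, -0.1835, 0.1288]
tool_rot: [3.139, -0.316, -0.108]
force: [-0.1, 0.1, -0.6]
finger_gap: 0.922
t 17.05 lay TCP mm [54.25    0.2266  4.9348] rot needed deg [0.1514 0.1647 0.0466] F lay [-0.2346  0.0448 -0.5151] gap 0.9218668020908211
time_s: 17.22
eef_pos: [0.5656, -0.1835, 0.1289]
tool_rot: [3.139, -0.316, -0.108]
force: [-0.6, -0.3, 0.7]
finger_gap: 1.002
t 17.2167 lay TCP mm [54.3736  0.1749  5.0603] rot needed deg [0.162  0.1769 0.0436] F lay [-0.3255 -0.3381  0.8024] gap 1.0015742654365531
```

View pics/w10.png

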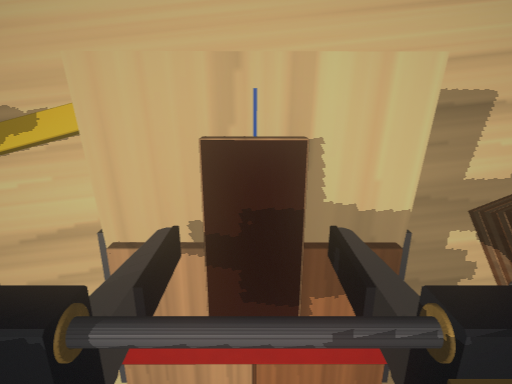

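The fingers are open and clear of the board on both sides. The board is at u 200–308 and the blue line at 255. I'll retract square off the panel.

```bash
python3 -m handwheel '[1,-0.003,0.0003,0.0095,0,0,0,1,-0.006,0.0007,0.019,0,0,0,1,-0.009,0.001,0.0285,0,0,0,1,-0.009,0.001,0.0285,0,0,0,1,-0.009,0.001,0.0285,0,0,0]' 
python3 -m handwheel '[1,-0.009,0.001,0.0285,0,0,0,1,-0.009,0.001,0.0285,0,0,0,1,-0.009,0.001,0.0285,0,0,0,1,0,0,0,0,0,0,1,0,0,0,0,0,0]' 
python3 - <<'E'
from station import *
from h import *
import json
print(get_state()['force'])
W=camera_info('wrist')
im=grab_frame('wrist');cv2.imwrite('pics/w11.png',im)
json.dump({k:(v.tolist() if hasattr(v,'tolist') else v) for k,v in W.items()},open('w11.json','w'))
im=grab_frame('scene');cv2.imwrite('pics/s11.png',im);crop(im,130,140,260,230,6,'pics/s11c.png')
E
```

```text
time_s: 17.68
eef_pos: [0.5289, -0.1793, 0.2448]
tool_rot: [3.139, -0.316, -0.108]
force: [0.9, -0.8, 0.2]
finger_gap: 0.998
time_s: 18.1
eef_pos: [0.503, -0.1771, 0.3315]
tool_rot: [3.136, -0.32, -0.107]
force: [0.3, 0.2, -0.1]
finger_gap: 0.999
[ 0.26033188  0.2134857  -0.07808279]
```

View pics/w11.png

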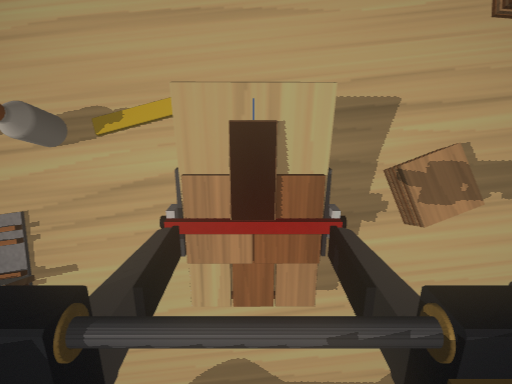

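View pics/s11c.png

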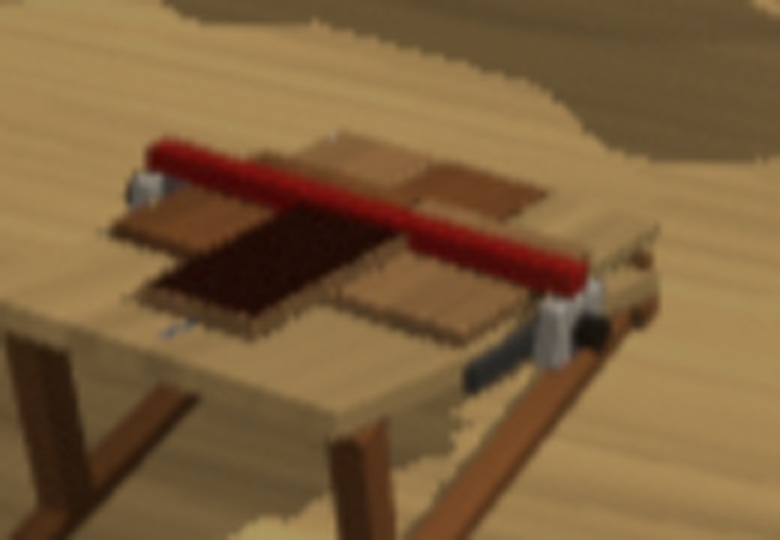

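```bash
python3 - <<'E'
from fit import *
im=cv2.imread('pics/w11.png'); crop(im,155,75,350,270,3,'pics/w11c.png')
W=json.load(open('w11.json')); f,_=model(np.load('p.npy'))
for x in (-.012,-.010,-.009,-.006): print(x, 'board top lower corners',proj(W,[f(x,.03,.01),f(x,-.03,.01)]).ravel(),'upper',proj(W,[f(x+.13,.03,.01),f(x+.13,-.03,.01)]).ravel(), 'bar top face edge',proj(W,f(x,.118,.0155))[0],proj(W,f(x,-.118,.0155))[0])
E
```

```text
-0.012 board top lower corners [231.1819 220.7907 275.9897 220.7005] upper [228.89   121.1833 278.2145 121.172 ] bar top face edge [164.187 222.489] [342.7525 222.1247]
-0.01 board top lower corners [231.1498 219.3967 276.0209 219.3075] upper [228.8511 119.4937 278.2522 119.4839] bar top face edge [164.0586 221.0774] [342.8792 220.7171]
-0.009 board top lower corners [231.1337 218.6982 276.0365 218.6095] upper [228.8316 118.6469 278.2711 118.6379] bar top face edge [163.9942 220.37  ] [342.9428 220.0117]
-0.006 board top lower corners [231.0854 216.5968 276.0834 216.5096] upper [228.773  116.0987 278.328  116.092 ] bar top face edge [163.8005 218.2419] [343.1339 217.8896]
```

View pics/w11c.png

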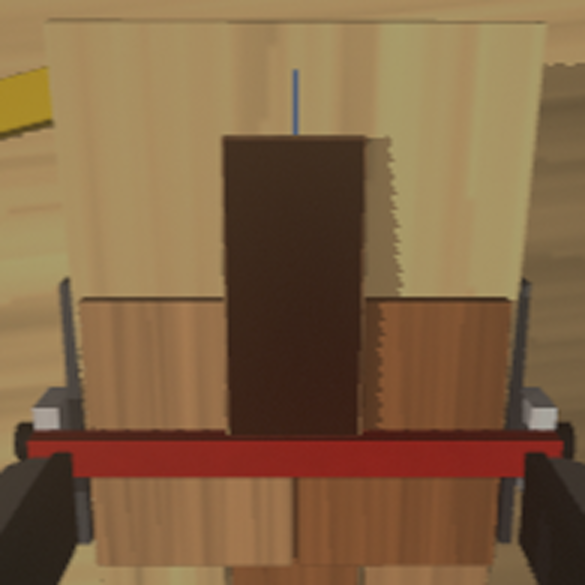

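The board's lower end meets the bar face, centre offsets from the blue line and joint are about half a pixel, and it's square. I'll wait a second and check that it's steady.

```bash
python3 -m handwheel '[1,0,0,0,0,0,0,1,0,0,0,0,0,0,1,0,0,0,0,0,0,1,0,0,0,0,0,0,1,0,0,0,0,0,0]' 
python3 -m handwheel '[1,0,0,0,0,0,0,1,0,0,0,0,0,0,1,0,0,0,0,0,0,1,0,0,0,0,0,0,1,0,0,0,0,0,0]' 
python3 - <<'E'
from station import *
from h import *
import json
t=grab_frame('top');s=grab_frame('scene');print(get_state()['eef_pos'])
W=camera_info('wrist');w=grab_frame('wrist')
cv2.imwrite('pics/w12.png',w);cv2.imwrite('pics/t12.png',t);cv2.imwrite('pics/s12.png',s);crop(w,155,75,350,270,3,'pics/w12c.png')
def prof(im,x0,x1,y0,y1):
    r=im[y0:y1,x0:x1].astype(float); w=np.clip(r[...,2]-1.6*np.maximum(r[...,1],r[...,0])-15,0,None)
    yy=np.arange(y0,y1)[:,None]; return (w*yy).sum()/w.sum()
t0=cv2.imread('pics/top0.png');s0=cv2.imread('pics/scene0.png');s1=cv2.imread('pics/s11.png')
print('top left end dv',prof(t,285,308,170,205)-prof(t0,285,308,170,205))
print('scene dv now, at release, pressed',[prof(cv2.imread(f'pics/{k}.png'),200,226,150,200)-prof(s0,200,226,150,200) for k in('s12','s11','s9')])
cv2.imwrite('pics/cmp.png',np.vstack([t0[90:290,80:480],t[90:290,80:480]]))
E
```

```text
time_s: 18.62
eef_pos: [0.5026, -0.1765, 0.328]
tool_rot: [3.139, -0.315, -0.108]
force: [0.3, -0.6, -0.1]
finger_gap: 0.998
time_s: 19.03
eef_pos: [0.5026, -0.1766, 0.3285]
tool_rot: [3.139, -0.316, -0.108]
force: [0.1, 0.6, 0.2]
finger_gap: 0.999
[ 0.50262248 -0.17657332  0.32851856]
top left end dv -0.15701455503452166
scene dv now, at release, pressed [np.float64(-0.14164128723132308), np.float64(-0.14309006576823435), np.float64(-0.43532430813561973)]
```

View pics/w12c.png

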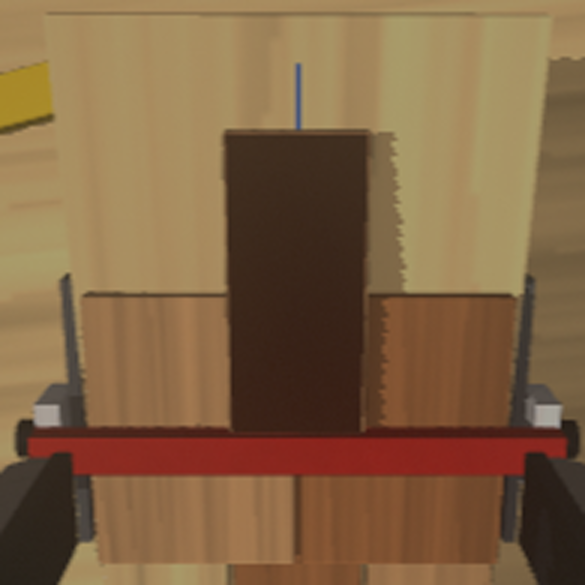

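View pics/s12.png

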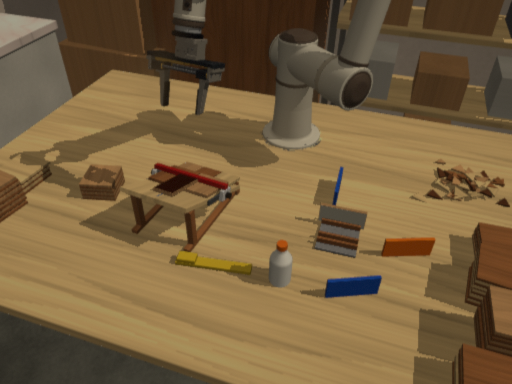

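View pics/cmp.png

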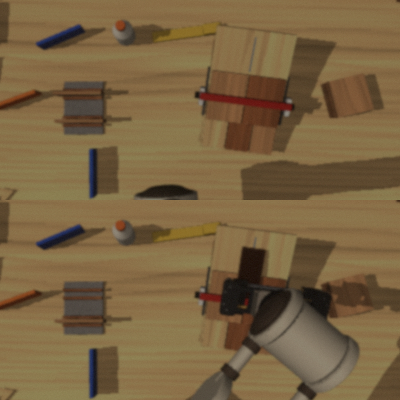

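Everything else is in place: the pale board is in the rack, and the glue, stick and tiles haven't moved. The board-to-bar contact is only resolved to about 1 mm from here, so I'll take one closer look.

```bash
python3 -m handwheel '[1,0.01,-0.001,-0.031,0,0,0,1,0.01,-0.001,-0.031,0,0,0,1,0.01,-0.001,-0.031,0,0,0,1,0.006,-0.001,-0.02,0,0,0,1,0,0,0,0,0,0]' 
python3 -m handwheel '[1,0,0,0,0,0,0,1,0,0,0,0,0,0]' 
python3 - <<'E'
from station import *
from h import *
w=grab_frame('wrist');cv2.imwrite('pics/w13.png',w);crop(w,195,200,315,300,6,'pics/w13c.png')
E
```

```text
time_s: 19.6
eef_pos: [0.5365, -0.1787, 0.2096]
tool_rot: [-3.139, -0.307, -0.109]
force: [0.0, 0.5, -0.5]
finger_gap: 0.997
time_s: 19.77
eef_pos: [0.5393, -0.1811, 0.2175]
tool_rot: [3.138, -0.318, -0.108]
force: [0.1, -0.2, 0.6]
finger_gap: 0.998
```

View pics/w13.png

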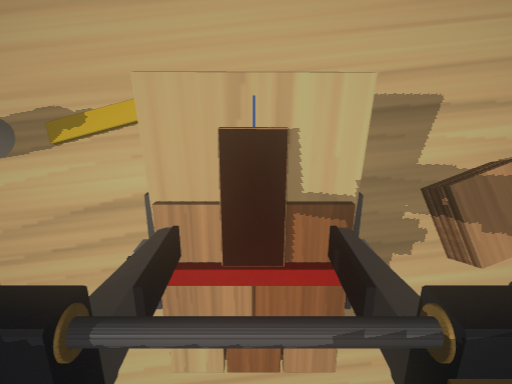

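View pics/w13c.png

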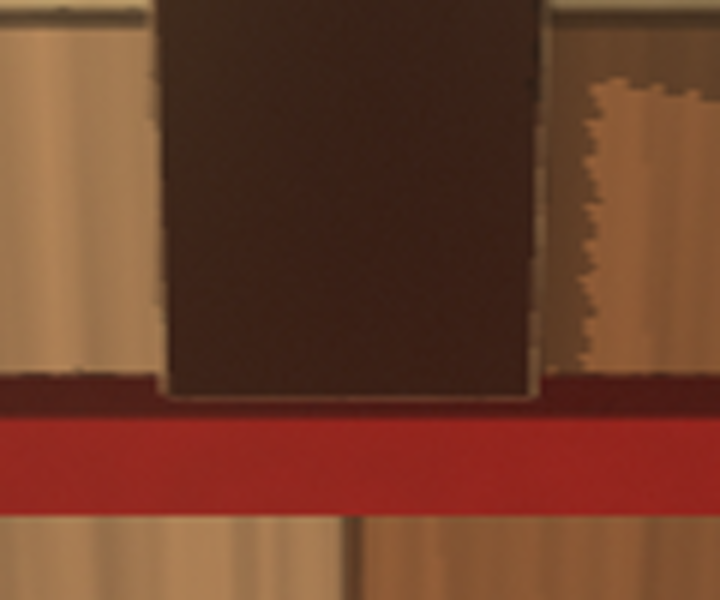

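In the close view the bar's stop face spans crop rows 373–418 (z 1.5 to 15.5 mm). The board's top edge is at row ~399, and contact predicts ~400, so the gap is 0.3 mm or less. The board's mid is at u=351 and the joint at 350. Handing in.

```bash
python3 -m handwheel '[1,-0.009,0.001,0.028,0,0,0,1,-0.009,0.001,0.028,0,0,0,1,0,0,0,0,0,0,1,0,0,0,0,0,0]' 
python3 - <<'E'
from station import *
print(close_job())
E
```

```text
time_s: 20.15
eef_pos: [0.5219, -0.1798, 0.2761]
tool_rot: [3.135, -0.323, -0.107]
force: [-0.4, 0.6, -1.2]
finger_gap: 1.0
the job is handed in; nothing more can be done
None
```

The dark shingle is laid on the panel, dark face up, with its lower end on the red stop bar. I handed the job in at 20.2 s of the 51 s allowed.

I lifted it out of the rack, stood it on the bench, let go and tipped it flat with its dark face up. I then gripped it by its long edges and slid it down onto the bar. The bar gave about 2.5–3 mm at 2.7 N; I eased back about 1.3 mm before letting go.

**Last checks**
- **Centring:** the shingle is within about 0.5 mm of the joint and the blue line, and about 0.3° off straight up the slope.
- **Bearing on the bar:** the closest view shows a gap of no more than about 0.3 mm. The residual bar shift in the scene view fits light contact.
- **Other objects:** the pale shingle, glue, stick, tiles and look-alikes look unmoved by eye.

**Checks that disagreed**
- **Panel position:** the top and scene cameras differed from the wrist-camera fit by up to about 2 px (a few mm), so I found the stop by touch.
- **Stop position:** the fit put the stop face at −9 mm, while touch suggested about −11 mm.
- **Height while held:** the tool read about 1.3 mm higher over the panel than expected from the grip.
- **Bar shift in the top view:** the last top-view measurement was spoiled because the gripper hid part of the bar.

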